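Close up the row of lens carriers against the rail's end stop

ROBOT

A 6-joint arm with a two-finger parallel gripper is mounted at the origin on the work surface. World frame = base frame: x ahead of the robot, y to its left, z up, the work surface at z = 0. Lengths are in mm, angles in rad, forces in N, time in s.
With the tool pointing down it reaches from about 350 to 975 mm from the base axis. Payload 7.1 kg.
Tool frame: the origin (TCP) lies at the very end of the fingers, on their centre line; the grasp point (between the pads) lies 19 mm behind it; z points along the fingers, x is the direction in which the jaws open and shut, and the axes are right-handed (so a half turn about z gives the same grasp; the last joint's range is limited). The gripper opens to 88 mm and grips with 3 to 60 N. Pads are 20 mm wide; open, the fingers measure 115 mm over their backs; the gripper's body (75 mm by 178 mm) begins 61 mm behind the grasp point.
Start: joints at [-1.294, 0.423, 1.63, -0, 1.089, -0.019], TCP at [182.209, -597.833, 222.675] pointing down, gripper open.
Joint ranges: [-3, 3], [-0.9, 2.11], [0.09, 2.58], [-1.31, 4.45], [0.11, 2.69], [-2.54, 2.54]. Speed limits (rad/s): [2.39, 2.39, 3.01, 3.14, 3.14, 3.14].

INTERFACE

Orientations are given as a rotation vector (axis times angle).
In Python, from workcell import * gives the robot as it stands.
- The arm moves only by the tool arm_command, never from a script. Its argument "increments" is a list of rows, each a list of 2 entries, a list of its own where there are three numbers: the shift along the tool's x, y, z in cm, then the turn about the tool's z in degrees. In form: [[[dx, dy, dz], turn], ...]. A call has 1 to 20 rows; each row shifts and turns the pose as measured when the row begins, along the tool's axes as they then stand; what a row does not reach is not made up. A row lasts 1/10 s, in which the tool goes at most 50 mm and 8.59 degrees, less where a joint would pass 70% of its speed; a pose out of reach is approached as far as the arm can. A call is refused whole if a number of a shift passes 5 or a number of a turn 8.59, either way. A call with a gripper value outside its range is refused whole. "gripper" is the opening, from 0 (shut) to 1 (fully open), set as the call begins (left out, the last holds). The fingers move at their own pace and stop on an object; the grip force is fixed at half the most. Time passes only in rows, so rows that do not move let the fingers close. It gives the time, the measured TCP pose, the force and the opening at its end, in the units of the state.
- get_obs(): the state, without advancing time (a new reading comes with each control period).
- get_image(name): name is "side" or "top" or "wrist"; returns the picture (480x640x3 uint8, red, green, blue); there is no depth.
- camera_params(name): a dict with "K" (3x3 intrinsics, pixels), "rvec" (rotation vector, rad) and "tvec" (3), from world to camera coordinates, as OpenCV has them; the wrist camera has in their place "T_tool_cam" (4x4, takes a point from camera to tool coordinates, whose origin is the TCP and whose axes are the tool frame's). Camera axes: x right, y down, z forward; pixel columns grow to the right and rows downward; lengths in mm; the calibration is good to about 2 mm. The wrist camera is an equidistant fisheye: a pixel r from the principal point sees the ray r / f radians off the axis. A picture is of the moment at which its call begins: read the wrist's pose just before it. camera_params takes no time and is no camera call.
- close_job(): hands the job in, once; it reports no verdict.
The state is a dict: "t": time; "qpos": joint angles; "qvel": joint speeds; "joint_torque": joint torques, N m; "ee_pos": TCP position; "orientation": TCP orientation; "ft_force": force on the tool from outside, world axes, zero at the start; "moment": the same for the moment, N m; "width": finger opening in mm.
Only numpy, scipy, OpenCV 4.12 (cv2) and the standard library are available. Lean on these libraries where they do the work, as an engineer would, in place of code of your own. Each camera call takes 0.05 s, during which the arm holds its last target.

TASK

Four lens carriers stand touching in a row in the rail on the lab bench. With the fingertips push the wooden block at the end of the row farthest from the blue stop, touching only that carrier, so that the whole row slides along the rail as one train, without gaps opening, until it is fully home against the blue stop; then move clear. Do not pinch, lift or tip any carrier, and leave the dish, the eyepiece and the slide box where they are.

Things in the scene. Friction and masses are not known exactly. Their poses are not given: they have to be found in the camera images.
- rail: Straight aluminium channel lying fixed on the black bench, 360 mm long, 60 mm wide; origin: centre of its underside on the bench, x along its length, y across, z up. Its floor is 6 mm above the bench; the two side lips stand to 14 mm above the bench, 42 mm apart inside. Its yaw and place vary.
- stop: Fixed blue end stop, closing one end of the rail (which end varies): block 20 mm along the rail, 60 mm across, 36 mm high, with a grey foot plate 90 mm across and 5 mm high. Origin: centre of its underside at bench height, 165 mm from the rail's middle along the rail; its stop face is 10 mm from the origin towards the rail's middle. The other end of the rail is open, with only a grey foot plate under it.
- carrier0: Loose lens carrier with the red ring, standing in the rail: pale wooden block 40 x 40 mm and 30 mm high, in its middle an upright steel microscope objective 22 to 24 mm in diameter, top 55 mm above the underside. About 0.14 kg (may vary by a third). Origin: centre of the underside, 6 mm above the bench; x along the rail. The four stand touching in the order red, yellow, green, blue along the rail's +x.
- carrier1: Loose lens carrier with the yellow ring, standing in the rail: pale wooden block 40 x 40 mm and 30 mm high, in its middle an upright steel microscope objective 22 to 24 mm in diameter, top 55 mm above the underside. About 0.14 kg (may vary by a third). Origin: centre of the underside, 6 mm above the bench; x along the rail. The four stand touching in the order red, yellow, green, blue along the rail's +x.
- carrier2: Loose lens carrier with the green ring, standing in the rail: pale wooden block 40 x 40 mm and 30 mm high, in its middle an upright steel microscope objective 22 to 24 mm in diameter, top 55 mm above the underside. About 0.14 kg (may vary by a third). Origin: centre of the underside, 6 mm above the bench; x along the rail. The four stand touching in the order red, yellow, green, blue along the rail's +x.
- carrier3: Loose lens carrier with the blue ring, standing in the rail: pale wooden block 40 x 40 mm and 30 mm high, in its middle an upright steel microscope objective 22 to 24 mm in diameter, top 55 mm above the underside. About 0.14 kg (may vary by a third). Origin: centre of the underside, 6 mm above the bench; x along the rail. The four stand touching in the order red, yellow, green, blue along the rail's +x.
- dish: Bystander: loose shallow glass dish, 84 mm across, 16 mm high, beside the rail; origin: centre of the underside. Not to be moved.
- eyepiece: Bystander: loose white eyepiece with a black top standing upright, 37 mm in diameter, 52 mm high; origin: centre of the underside. Not to be moved.
- slidebox: Bystander: loose green and white slide box, 84 x 36 mm, 31 mm high; origin: centre of the underside, x along its length. Not to be moved.
Things that resemble listed ones, but are neither listed nor needed, are in the scene too. Several things have the shape of the stop; the one meant has the colours described above.

How it is judged:
By the outcome, as a careful person would: the job done as asked, in the order asked, and still so for the second after the job is handed in, with the robot touching nothing.
It also fails if it takes over 38 s, if anything falls off the work surface, if the arm or the gripper's body presses on something with over 40 N, if the wrist force passes 120 N, or if a joint passes its speed limit or range.

## Working session

There is one attempt and no reset: what is moved stays moved. The work goes in short steps, Python scripts to look and compute and a tool call to move; the robot and the scene stay as the last step left them, time stands still between calls to the robot, and variables do not carry over. Pictures are saved under pics/ and viewed, and the job is handed in when it is done.

Besides the shell and the picture viewer there is one more tool, called as name(argument=value, ...), one argument or row to a line, values as JSON. arm_command: Moves the arm, as the interface text tells. Its arguments: {"type":"object","properties":{"increments":{"type":"array","items":{"type":"array"}},"gripper":{"type":"number"}},"required":["increments"]}

```bash
mkdir -p pics; ls
python3 - <<'E'
from workcell import *
import cv2
o=get_obs();print(o['t'],o['ee_pos'],o['orientation'],o['width'])
for n in("top","side"):
    cv2.imwrite(f"pics/{n}0.png",get_image(n)[:,:,::-1]); print(n,camera_params(n))
print(camera_params("wrist"))
E
```

```text
pics
0.0 [ 182.07725955 -597.31248779  221.90033826] [-2.52379389e+00  1.86928094e+00  1.84699492e-03] 87.95756029472844
top {'K': array([[446.19241245,   0.        , 332.72495907],
       [  0.        , 446.19241245, 241.31476514],
       [  0.        ,   0.        ,   1.        ]]), 'rvec': array([ 2.17428097, -2.14508711,  0.17460139]), 'tvec': array([ 42.10737784, 587.49145012, 704.42352524])}
side {'K': array([[484.03328465,   0.        , 322.73186072],
       [  0.        , 484.03328465, 230.60184521],
       [  0.        ,   0.        ,   1.        ]]), 'rvec': array([ 0.09175529, -2.77861603,  1.44426978]), 'tvec': array([567.49422495,  28.50972665, 916.1174599 ])}
{'K': array([[371.64829954,   0.        , 316.37060743],
       [  0.        , 371.64829954, 243.95277709],
       [  0.        ,   0.        ,   1.        ]]), 'T_tool_cam': array([[ 9.99999969e-01, -8.23455447e-05, -2.33096807e-04,
         9.11781476e-01],
       [ 1.44769242e-04,  9.59368736e-01,  2.82155288e-01,
        -7.79662665e+01],
       [ 2.00391559e-04, -2.82155313e-01,  9.59368719e-01,
        -1.61565129e+02],
       [ 0.00000000e+00,  0.00000000e+00,  0.00000000e+00,
         1.00000000e+00]])}
```

View pics/top0.png

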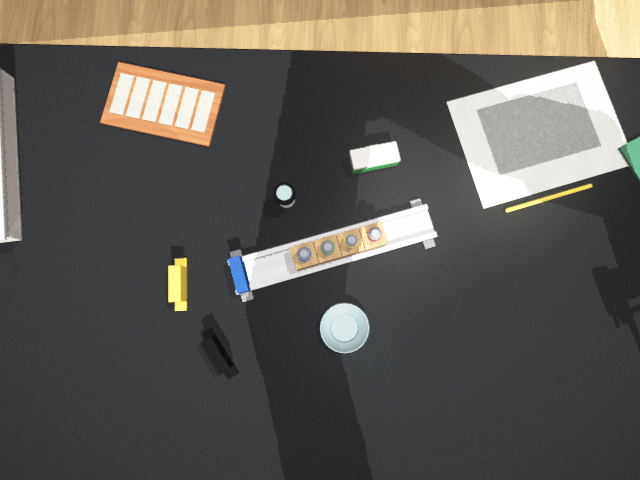

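View pics/side0.png

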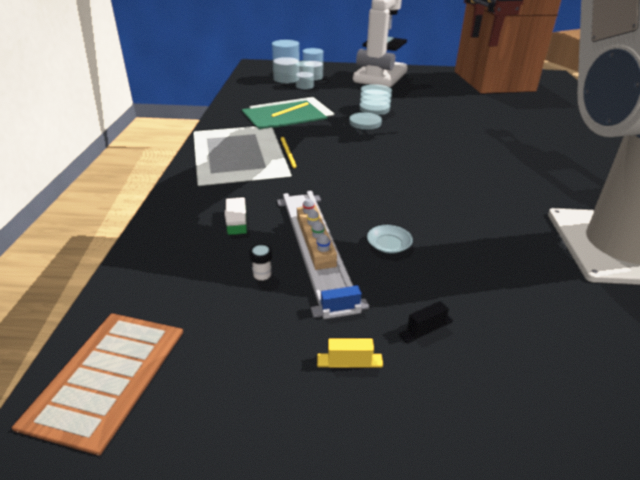

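The top view shows the stop-shaped things: blue at the rail's end (238,275), yellow (178,285) and black (218,350). Only the blue one is at a rail end and has the right colour. The carriers run from (304,254) to the red ring at (374,235), which is the far end. I'll enlarge to confirm.

```bash
cat > h.py <<'E'
import numpy as np, cv2
from workcell import *
def ray(n,uv):
    p=camera_params(n);R=cv2.Rodrigues(p['rvec'])[0];C=-R.T@p['tvec']
    d=R.T@np.linalg.inv(p['K'])@np.array([uv[0],uv[1],1.]);return C,d
def plane(n,uv,z):
    C,d=ray(n,uv);return C+d*(z-C[2])/d[2]
def proj(n,P):
    p=camera_params(n);return cv2.projectPoints(np.array(P,float).reshape(-1,1,3),p['rvec'],p['tvec'],p['K'],None)[0].reshape(-1,2)
E
python3 - <<'E'
import cv2
a=cv2.imread("pics/top0.png")[190:310,220:450]
cv2.imwrite("pics/top0c.png",cv2.resize(a,None,fx=3.4,fy=3.4,interpolation=cv2.INTER_CUBIC))
a=cv2.imread("pics/side0.png")[180:330,260:400]
cv2.imwrite("pics/side0c.png",cv2.resize(a,None,fx=4,fy=4,interpolation=cv2.INTER_CUBIC))
E
```

```text
(no output)
```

View pics/top0c.png

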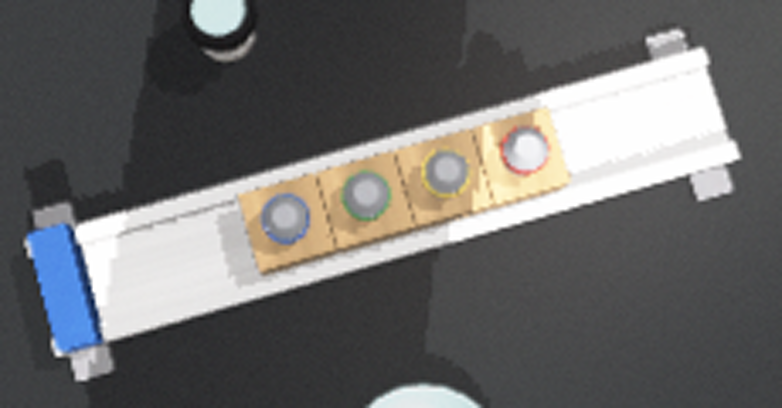

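View pics/side0c.png

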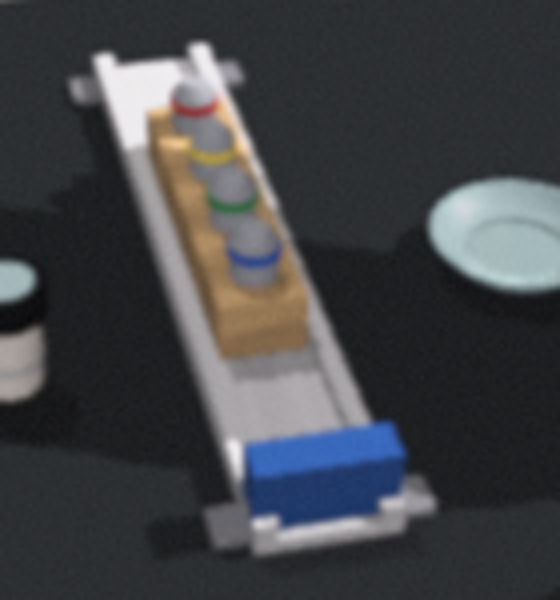

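Confirmed: the blue stop with the grey foot (crop 65,290) closes the rail's left end. The red-ring carrier (crop 525,150) is at the far end, and its free face is toward crop (555,145). Next I'll measure it.

```bash
cat > m.py <<'E'
from h import *
def comp(m,near=None):
    n,l,s,c=cv2.connectedComponentsWithStats(m.astype(np.uint8)); 
    k=1+np.argmax(s[1:,4]) ; return (l==k).astype(np.uint8),c[k],s[k]
def meas(img):
    hsv=cv2.cvtColor(img,cv2.COLOR_BGR2HSV);H,S,V=[hsv[:,:,i].astype(int) for i in range(3)]
    roi=np.zeros(H.shape,bool);roi[190:310,220:450]=1
    b,c,s=comp(roi&(H>100)&(H<125)&(S>150)&(V>130))
    w,cw,sw=comp(cv2.morphologyEx((roi&(H>8)&(H<28)&(S>60)&(V>90)).astype(np.uint8),cv2.MORPH_CLOSE,np.ones((11,11))))
    out={}
    for nm,m in(("stop",b),("row",w)):
        cn=max(cv2.findContours(m,0,2)[0],key=cv2.contourArea)
        pts=np.array([plane("top",p[0],36)[:2] for p in cn],np.float32)
        (x,y),(a,bb),an=cv2.minAreaRect(pts); out[nm]=(x,y,a,bb,an)
        box=cv2.boxPoints(cv2.minAreaRect(pts)); out[nm+"box"]=box
    return out
E
python3 - <<'E'
from m import *
o=meas(cv2.imread("pics/top0.png"))
for k,v in o.items(): print(k,np.round(v,1).tolist())
s=np.array(o["stop"][:2]);r=np.array(o["row"][:2]);d=s-r;print(np.linalg.norm(d),np.degrees(np.arctan2(d[1],d[0])))
# rail line by lips z14: crop px/3.4+offset
f=lambda u,v,z:np.round(plane("top",(220+u/3.4-.35,190+v/3.4-.35),z),1)
print("lip A",f(80,228,14),f(703,52,14)," lip B",f(110,340,14),f(737,152,14))
print("near corners",f(540,100,36),f(568,185,36),"far",f(240,196,36),f(262,270,36))
print("stop", f(70,224,36),f(100,345,36), f(28,235,36),f(60,350,36))
for n,p in(("dish",(344,328)),("eye",(285,193)),("box",(375,157))):print(n,np.round(plane("top",p,{"dish":8,"eye":52,"box":31}[n]),1))
E
```

```text
stop [530.1, 206.1, 60.6, 20.9, 17.7]
stopbox [[498.1000061035156, 206.8000030517578], [504.3999938964844, 186.89999389648438], [562.2000122070312, 205.3000030517578], [555.7999877929688, 225.1999969482422]]
row [580.2, 40.0, 41.0, 159.1, 17.0]
rowbox [[537.2999877929688, 110.0999984741211], [583.7999877929688, -42.099998474121094], [623.0, -30.100000381469727], [576.5, 122.0999984741211]]
173.40334177730477 106.77337410126985
lip A [561.6 202.5  14. ] [ 657.6 -114.4   14. ]  lip B [505.7 185.4  14. ] [ 605.5 -131.    14. ]
near corners [626.7 -27.1  36. ] [584.2 -40.9  36. ] far [576.3 120.9  36. ] [540.  109.2  36. ]
stop [561.3 203.5  36. ] [502.6 186.7  36. ] [555.6 223.7  36. ] [500.  205.9  36. ]
dish [443.1  28.4   8. ]
eye [665.2 130.7  52. ]
box [737.4 -22.   31. ]
```

Sizes check out: the stop measures 60.6×20.9 mm (60×20 expected) and the row 159×41 mm (160×40). The push direction is about 107° yaw, with about 83 mm to travel. I'll push with shut fingers, with the jaw axis across the rail. First I'll turn −90° and shut the gripper.

arm_command(
  increments=[
    [[0,0,0],-8.5],
    [[0,0,0],-8.5],
    [[0,0,0],-8.5],
    [[0,0,0],-8.5],
    [[0,0,0],-8.5],
    [[0,0,0],-8.5],
    [[0,0,0],-8.5],
    [[0,0,0],-8.5],
    [[0,0,0],-8.5],
    [[0,0,0],-8.5],
    [[0,0,0],-5],
  ],
  gripper=0,
)

```text
t: 1.2
ee_pos: [181.1, -593.8, 216.7]
orientation: [-3.09, -0.502, 0.002]
ft_force: [-0.4, 0.4, 0.5]
width: 3.2
```

```bash
cat > go.py <<'E'
from h import *
import sys
u=np.array([np.cos(np.radians(107)),np.sin(np.radians(107)),0])
def togo(P):
    o=get_obs();R=cv2.Rodrigues(np.array(o['orientation']))[0]
    x=R[:,0];print("t",round(o['t'],2),"pos",np.round(o['ee_pos'],1),"yaw",np.degrees(np.arctan2(x[1],x[0])).round(2),"zaxis",R[:,2].round(3),"q",np.round(o['qpos'],2),"F",np.round(o['ft_force'],1),"w",round(o['width'],1))
    print("to go cm (tool)",(R.T@(np.array(P)-o['ee_pos'])/10).round(2))
togo([float(v) for v in sys.argv[1:4]])
E
python3 go.py 613.4 -70.1 120
```

```text
t 1.2 pos [ 181.1 -593.8  216.7] yaw 18.46 zaxis [-0.003  0.011 -1.   ] q [-1.29  0.43  1.64  0.    1.09 -1.62] F [-0.4  0.4  0.5] w 3.2
to go cm (tool) [ 57.59 -35.87  10.12]
```

arm_command(
  increments=[
    [[3.6,-2.24,0],1.4],
    [[3.6,-2.24,0],0],
    [[3.6,-2.24,0],0],
    [[3.6,-2.24,0],0],
    [[3.6,-2.24,0],0],
    [[3.6,-2.24,0],0],
    [[3.6,-2.24,0],0],
    [[3.6,-2.24,0],0],
    [[3.6,-2.24,0],0],
    [[3.6,-2.24,0],0],
    [[3.6,-2.24,0],0],
    [[3.6,-2.24,0],0],
    [[3.6,-2.24,0],0],
    [[3.6,-2.24,0],0],
    [[3.6,-2.24,0],0],
    [[0,0,0],0],
  ],
)

```text
t: 2.8
ee_pos: [610.4, -93.3, 216.0]
orientation: [-3.092, -0.46, 0.008]
ft_force: [0.3, -0.4, 0.7]
width: 0.2
```

```bash
python3 go.py 613.4 -70.1 60
```

```text
t 2.8 pos [610.4 -93.3 216. ] yaw 16.92 zaxis [-0.007  0.014 -1.   ] q [-0.18  0.42  1.65  0.01  1.08 -0.48] F [ 0.3 -0.4  0.7] w 0.2
to go cm (tool) [ 1.   -1.88 15.63]
```

arm_command(
  increments=[
    [[0.5,-0.6,3],0],
    [[0.5,-0.6,3],0],
    [[0,0,3],0],
    [[0,0,3],0],
    [[0,0,2],0],
    [[0,0,1],0],
    [[0,0,0],0],
  ],
)

```text
t: 3.5
ee_pos: [613.2, -77.9, 60.2]
orientation: [-3.092, -0.464, 0.012]
ft_force: [0.5, 0.2, 0.4]
width: 0.4
```

```bash
python3 go.py 613.4 -70.1 20
python3 - <<'E'
from h import *
im=get_image("top")[:,:,::-1];cv2.imwrite("pics/top1.png",im)
a=im[170:310,220:450];cv2.imwrite("pics/top1c.png",cv2.resize(a,None,fx=3.4,fy=3.4,interpolation=2))
im=get_image("side")[:,:,::-1];a=im[100:330,240:440];cv2.imwrite("pics/side1c.png",cv2.resize(a,None,fx=2.6,fy=2.6,interpolation=2))
E
```

```text
t 3.5 pos [613.2 -77.9  60.2] yaw 17.06 zaxis [-0.01   0.013 -1.   ] q [-0.15  0.63  1.72  0.02  0.8  -0.46] F [0.5 0.2 0.4] w 0.4
to go cm (tool) [ 0.27 -0.67  4.03]
```

View pics/top1c.png

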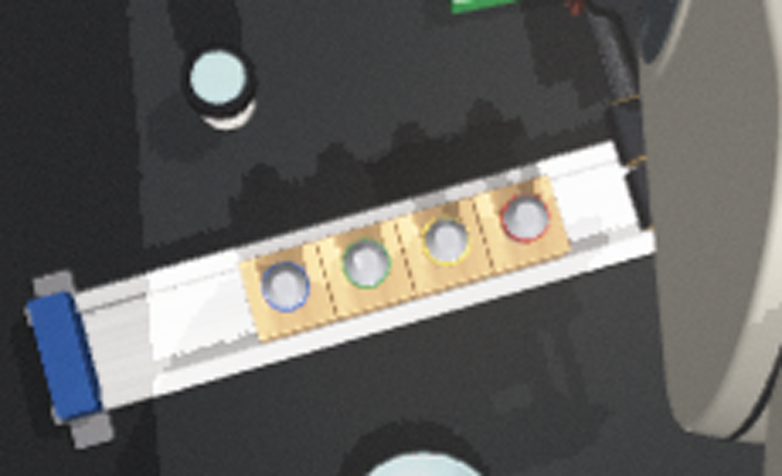

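View pics/side1c.png

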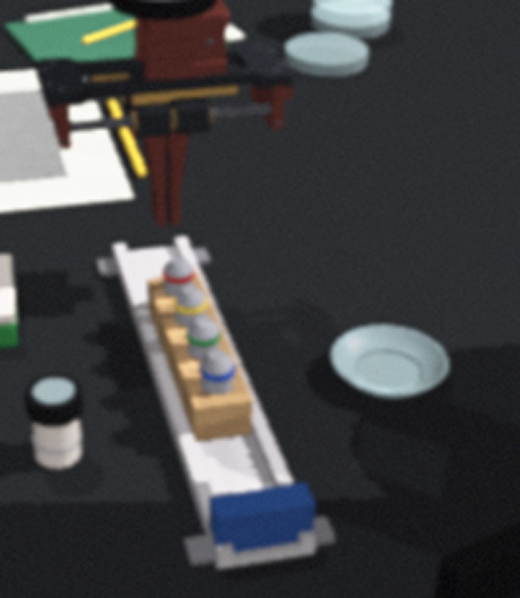

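The fingers are behind the red carrier, about 42 mm from its face, and the row hasn't moved. Lowering to z≈20, above the 14 mm lips and at mid block height.

arm_command(
  increments=[
    [[0.25,0,1.5],0],
    [[0,0,1.5],0],
    [[0,0,0.9],0],
    [[0,0,0],0],
  ],
)

```text
t: 4.0
ee_pos: [619.4, -77.3, 23.1]
orientation: [-3.095, -0.464, -0.002]
ft_force: [-0.2, 0.4, -0.7]
width: 0.3
```

```bash
python3 go.py 579.2 43.4 20
python3 - <<'E'
from h import *
im=get_image("side")[:,:,::-1];a=im[100:330,240:440];cv2.imwrite("pics/side2c.png",cv2.resize(a,None,fx=2.6,fy=2.6,interpolation=2))
E
```

```text
t 4.0 pos [619.4 -77.3  23.1] yaw 17.05 zaxis [-0.001  0.012 -1.   ] q [-0.15  0.69  1.72  0.02  0.73 -0.46] F [-0.2  0.4 -0.7] w 0.3
to go cm (tool) [ -0.3  -12.71   0.46]
```

View pics/side2c.png

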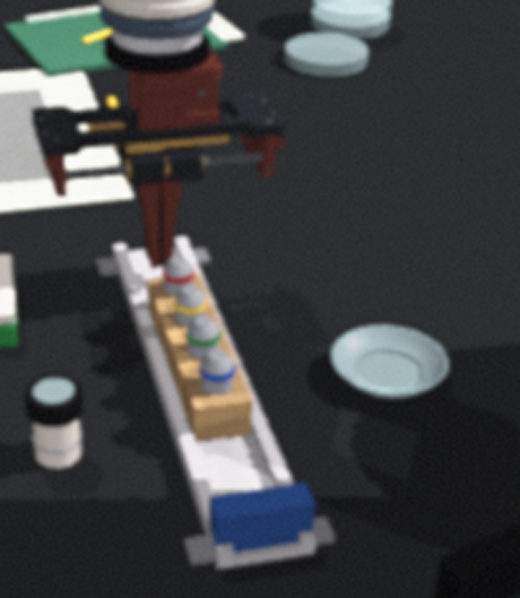

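arm_command(
  increments=[
    [[-0.2,-0.6,0.3],0],
    [[-0.1,-0.6,0],0],
    [[0,-0.5,0],0],
    [[0,-0.3,0],0],
    [[0,-0.2,0],0],
    [[0,-0.2,0],0],
    [[0,-0.2,0],0],
    [[0,0,0],0],
  ],
)

```text
t: 4.85
ee_pos: [609.1, -50.7, 22.2]
orientation: [-3.096, -0.465, -0.006]
ft_force: [-1.1, 0.1, 0.4]
width: 0.7
```

```bash
python3 go.py 579.2 43.4 20
python3 - <<'E'
from h import *
im=get_image("wrist")[:,:,::-1];cv2.imwrite("pics/w3.png",im)
E
```

```text
t 4.85 pos [609.1 -50.7  22.2] yaw 17.09 zaxis [ 0.002  0.012 -1.   ] q [-0.11  0.68  1.75  0.02  0.71 -0.42] F [-1.1  0.1  0.4] w 0.7
to go cm (tool) [-0.09 -9.87  0.32]
```

View pics/w3.png

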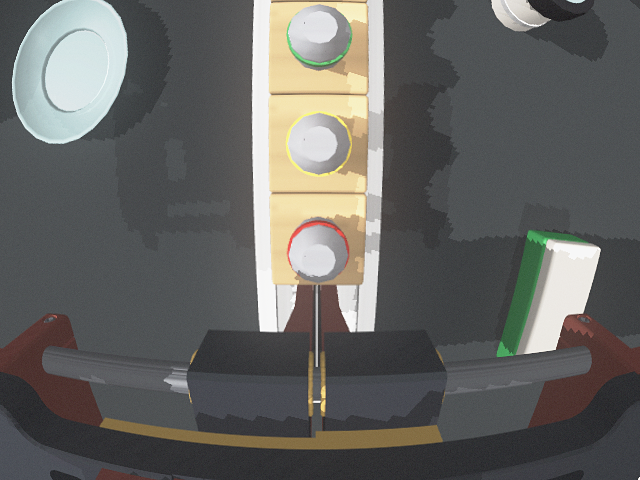

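The wrist view shows the fingers (318,290) centred on the red carrier's rear face and all carriers touching. I'll start the slow push.

arm_command(
  increments=[
    [[0,-0.2,0.03],0],
    [[0,-0.2,0.03],0],
    [[0,-0.25,0.02],0],
    [[0,-0.25,0],0],
    [[0,-0.25,0],0],
    [[0,-0.25,0],0],
    [[0,-0.25,0],0],
    [[0,-0.25,0],0],
    [[0,-0.25,0],0],
    [[0,-0.25,0],0],
    [[0,-0.25,0],0],
    [[0,-0.25,0],0],
    [[0,-0.25,0],0],
    [[0,-0.25,0],0],
    [[0,-0.25,0],0],
    [[0,-0.25,0],0],
    [[0,-0.25,0],0],
    [[0,-0.25,0],0],
    [[0,-0.2,0],0],
    [[0,-0.1,0],0],
  ],
)

```text
t: 6.9
ee_pos: [595.0, -3.6, 21.7]
orientation: [-3.098, -0.465, -0.008]
ft_force: [1.8, -2.4, -1.6]
width: 0.6
```

```bash
python3 go.py 579.2 43.4 20
python3 - <<'E'
from h import *
im=get_image("wrist")[:,:,::-1];cv2.imwrite("pics/w4.png",im)
E
```

```text
t 6.9 pos [595.   -3.6  21.7] yaw 17.09 zaxis [ 0.004  0.01  -1.   ] q [-0.03  0.66  1.79  0.02  0.68 -0.34] F [ 1.8 -2.4 -1.6] w 0.6
to go cm (tool) [-0.13 -4.95  0.21]
```

View pics/w4.png

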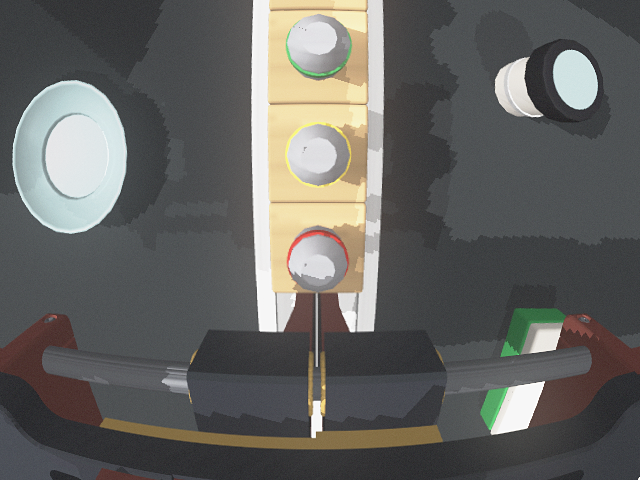

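Contact is made, at about 3 N, and the row is moving together with no gaps. About 39 mm remain; I'll push about 32 mm of that now.

arm_command(
  increments=[
    [[0,-0.15,0],0],
    [[0,-0.2,0],0],
    [[0,-0.2,0],0],
    [[0,-0.2,0],0],
    [[0,-0.2,0],0],
    [[0,-0.2,0],0],
    [[0,-0.2,0],0],
    [[0,-0.2,0],0],
    [[0,-0.2,0],0],
    [[0,-0.2,0],0],
    [[0,-0.2,0],0],
    [[0,-0.2,0],0],
    [[0,-0.2,0],0],
    [[0,-0.2,0],0],
    [[0,-0.2,0],0],
    [[0,-0.15,0],0],
    [[0,-0.1,0],0],
  ],
)

```text
t: 8.65
ee_pos: [584.3, 29.8, 21.8]
orientation: [-3.097, -0.465, -0.007]
ft_force: [1.1, -2.6, -1.5]
width: 0.3
```

```bash
python3 go.py 579.2 43.4 20
python3 - <<'E'
from h import *
im=get_image("side")[:,:,::-1];a=im[180:330,260:400];cv2.imwrite("pics/side5c.png",cv2.resize(a,None,fx=4,fy=4,interpolation=2))
E
```

```text
t 8.65 pos [584.3  29.8  21.8] yaw 17.08 zaxis [ 0.003  0.01  -1.   ] q [ 0.03  0.65  1.82  0.02  0.67 -0.29] F [ 1.1 -2.6 -1.5] w 0.3
to go cm (tool) [-0.09 -1.45  0.19]
```

View pics/side5c.png

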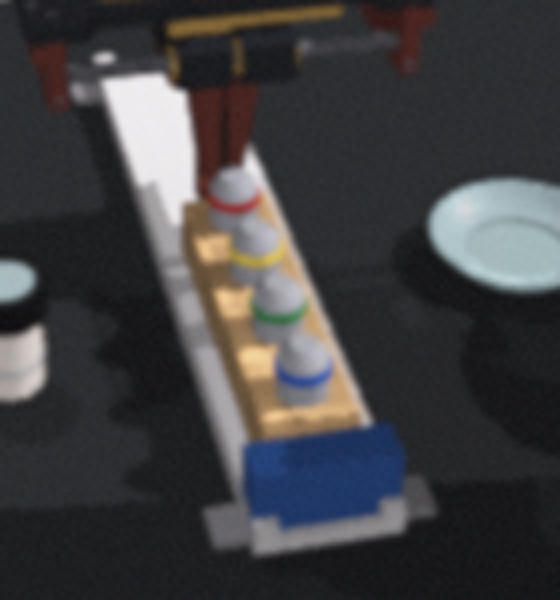

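The row is close to the stop, with about 4–5 mm left. I'll finish in 1 mm steps and watch for a rise in force.

arm_command(
  increments=[
    [[0,-0.1,0],0],
    [[0,-0.1,0],0],
    [[0,-0.1,0],0],
    [[0,-0.1,0],0],
  ],
)

```text
t: 9.1
ee_pos: [583.0, 33.8, 21.8]
orientation: [-3.097, -0.465, -0.007]
ft_force: [1.0, -3.3, -2.2]
width: 0.5
```

arm_command(
  increments=[
    [[0,-0.1,0],0],
    [[0,-0.1,0],0],
  ],
)

```text
t: 9.3
ee_pos: [583.2, 34.1, 21.9]
orientation: [-3.1, -0.467, -0.009]
ft_force: [1.7, -10.7, -2.6]
width: 0.4
```

arm_command(
  increments=[
    [[0,-0.1,0],0],
    [[0,-0.12,0],0],
  ],
)

```text
t: 9.5
ee_pos: [583.2, 34.1, 22.0]
orientation: [-3.102, -0.469, -0.01]
ft_force: [2.0, -10.4, -1.5]
width: 0.4
```

```bash
python3 go.py 582 34 20
python3 - <<'E'
from h import *
im=get_image("wrist")[:,:,::-1];cv2.imwrite("pics/w6.png",im)
E
```

```text
t 9.5 pos [583.2  34.1  22. ] yaw 17.21 zaxis [ 0.006  0.005 -1.   ] q [ 0.04  0.65  1.82  0.01  0.66 -0.27] F [  2.  -10.4  -1.5] w 0.4
to go cm (tool) [-0.12 -0.03  0.2 ]
```

View pics/w6.png

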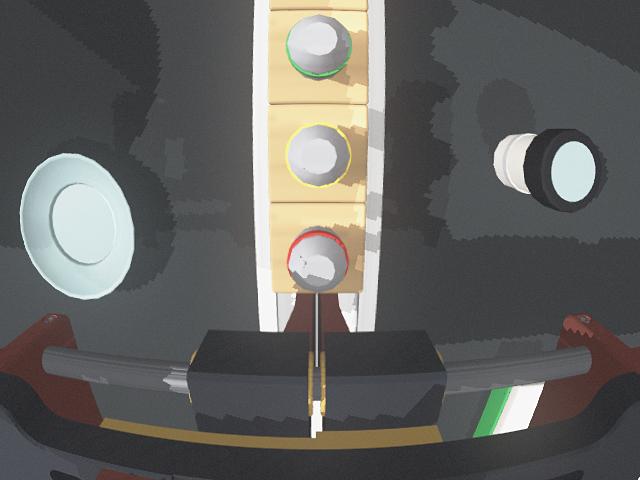

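The row holds firm: force rose from 3 N to 10.7 N with no further motion, so it is home. I'll back straight off, then rise.

arm_command(
  increments=[
    [[0,0.2,0],0],
    [[0,0.5,0],0],
    [[0,1,0],0],
    [[0,1.5,0],0],
    [[0,1.5,0],0],
    [[0,0.5,-1],0],
    [[0,0,-4],0],
    [[0,0,-4],0],
    [[0,0,-4],0],
    [[0,4,-4],0],
    [[0,4,-2],0],
    [[0,4,0],0],
    [[0,4,0],0],
    [[0,4,0],0],
    [[0,4,0],0],
    [[0,0,0],0],
  ],
)

```text
t: 11.15
ee_pos: [669.6, -259.3, 222.9]
orientation: [-3.106, -0.464, -0.019]
ft_force: [1.0, 0.2, -0.8]
width: 0.4
```

Run:
```python
from m import *
print(np.round(get_obs()['ee_pos'],1),get_obs()['t'],get_obs()['ft_force'])
im=np.ascontiguousarray(get_image("top")[:,:,::-1]);cv2.imwrite("pics/top7.png",im)
a=im[150:370,220:450];cv2.imwrite("pics/top7c.png",cv2.resize(a,None,fx=2.7,fy=2.7,interpolation=2))
s=np.ascontiguousarray(get_image("side")[:,:,::-1]);a=s[180:330,240:420];cv2.imwrite("pics/side7c.png",cv2.resize(a,None,fx=4,fy=4,interpolation=2))
o=meas(im)
for k,v in o.items(): print(k,np.round(v,1).tolist())
d=np.array(o["stop"][:2])-np.array(o["row"][:2]);print(np.linalg.norm(d))
```

```text
[ 669.6 -259.3  222.9] 11.15 [ 0.9696728   0.23240442 -0.76552434]
stop [530.5, 206.8, 58.8, 19.0, 16.8]
stopbox [[499.70001220703125, 207.39999389648438], [505.20001220703125, 189.1999969482422], [561.4000244140625, 206.3000030517578], [555.9000244140625, 224.39999389648438]]
row [555.5, 120.1, 41.5, 159.2, 17.0]
rowbox [[512.4000244140625, 190.1999969482422], [559.0, 37.900001525878906], [598.5999755859375, 50.0], [552.0, 202.3000030517578]]
90.24994040444238
```

View pics/top7c.png

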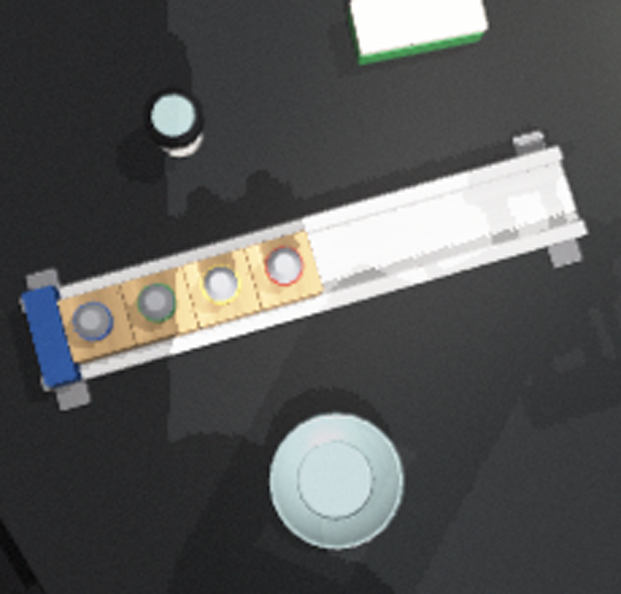

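View pics/side7c.png

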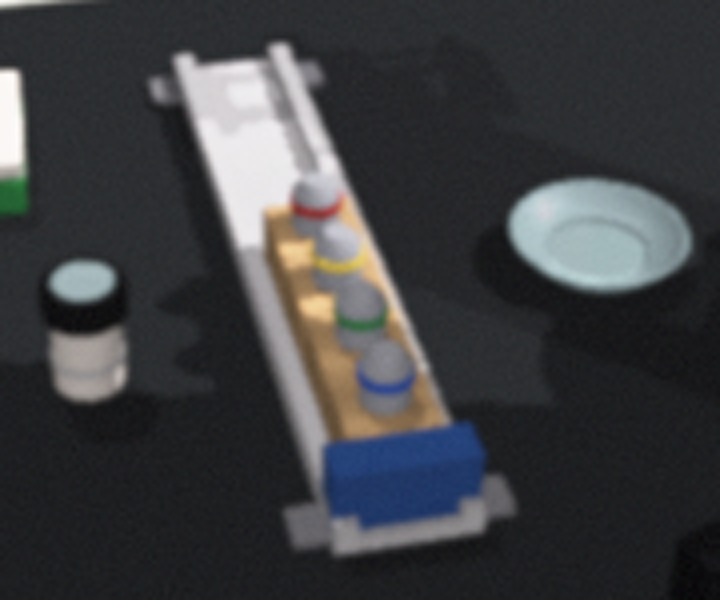

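The row sits against the stop: the centre distance is 90.2 mm where 90 is home. All four carriers are touching and upright, and the bystanders look unmoved. Handing in.

```bash
python3 -c "
from workcell import *
print(close_job())"
```

```text
the job is handed in; nothing more can be done
None
```

With the fingers shut and centred on the red carrier's free face, I pushed the four carriers about 83 mm along the rail until they were against the blue stop. I then backed straight off, rose clear and handed the job in at about 11 s.

**Home against the stop:** the push force rose from about 3 N to 10.7 N and the fingers stopped moving. Afterwards the centre of the row measured 90.2 mm from the stop's centre, where 90 mm is home.

**Row closed up:** the row measured 159 mm long, which matches four 40 mm blocks touching given the roughly 2 mm calibration. No gaps or tipped carriers showed in the top and side views.

**Bystanders:** the dish, eyepiece and slide box looked unmoved in the final pictures; I judged these by eye and did not measure them again. None of my checks failed or disagreed.

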